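# Fit a magnifier lens and clamp it with its screw ring

## Robot

A 6-joint arm with a two-finger parallel gripper is mounted at the origin on a cart in front of the work surface, level with it; the furniture and walls round the work are solid. World frame = base frame: x ahead of the robot, y to its left, z up, the work surface at z = 0. Lengths are in m, angles in rad, forces in N, time in s.
With the tool pointing down it reaches from about 0.4 to 0.825 m from the base axis. Payload 7 kg.
Tool frame: the origin (TCP) lies midway between the tips of the shut fingers; the grasp point (between the pads) lies 19 mm behind it; z points along the fingers, y is the line along which they close (so a half turn about z gives the same grasp; the last joint's range is limited). The gripper opens to 88 mm and grips with 3 to 60 N. Pads are 19 mm wide; open, the fingers measure 130 mm over their backs; the gripper's body (78 mm by 193 mm) begins 47 mm behind the grasp point.
Start: joints at [1.558, 0.359, 0.012, 0, -1.224, -0.288], TCP at [0.2, 0.645, 0.227] pointing down, gripper open.
Joint ranges: [-3.07, 3.07], [-1.43, 2.12], [-1.02, 1.25], [-3.03, 1.67], [-3.05, -0], [-3.03, 3.03]. Speed limits (rad/s): [2.39, 2.39, 3.01, 3.14, 3.14, 3.14].

## Interface

Orientations are given as [roll, pitch, yaw] about the fixed x, y, z axes, in that order (R = Rz(yaw) Ry(pitch) Rx(roll)).
In Python, from station import monitor, viewer, arm gives the robot as it stands.
- The arm moves only by the tool move_arm, never from a script. Its argument "deltas" is a list that holds one entry, the list of rows, each a list of 7 numbers: the turn, a rotation vector about the tool's x, y, z in degrees, then the shift along the tool's x, y, z in m, then the finger opening in m, from 0 to 0.0876. A call has 1 to 12 rows; each row is the pose to reach, as a shift and turn from the pose commanded when the call began, along the tool's axes at that moment; what a row does not reach only later rows make up. A row lasts 1/12 s, in which the tool goes at most 41.7 mm and 7.16 degrees, less where a joint would pass 70% of its speed; a pose out of reach is approached as far as the arm can. A call with a gripper value outside its range is refused whole. The fingers move at their own pace and stop on an object; "force" is the grip in N (left out, the last holds). Time passes only in rows, so rows that repeat a pose let the fingers close. It gives the time, the measured TCP pose, the force and the opening at its end, in the units of the state.
- monitor.get_state(): the state, without advancing time (a new reading comes with each control period).
- viewer.grab_frame(name): name is "scene" or "top"; returns a dict with "frame" (400x640x3 uint8, blue, green, red), "vfov" (degrees; the focal length in pixels is half the picture's height over the tangent of half this angle, whatever the lens; pixels are square), "cx", "cy" (the principal point, pixels), "xyz" and "orientation" of the camera in the world. Camera axes: x right, y down, z forward; pixel columns grow to the right and rows downward; lengths in m; the calibration is good to about 2 mm. A picture is of the moment at which its call begins. There is no depth.
- arm.job_done(): hands the job in, once; it reports no verdict.
The state is a dict: "t": time; "q": joint angles; "qd": joint speeds; "joint_efforts": joint torques, N m; "eef_pos": TCP position; "ee_rot": TCP orientation; "force": force on the tool from outside, world axes, zero at the start; "moment": the same for the moment, N m; "width": finger opening in m.
Only numpy, scipy, OpenCV 4.12 (cv2) and the standard library are available. Lean on these libraries where they do the work, as an engineer would, in place of code of your own. Each camera call takes 0.05 s, during which the arm holds its last target. There are 200 camera calls.

## Task

Assemble the bench magnifier: lay the glass lens gently in the open barrel, then the red spacer on top of it, both flat. Then put the brass retaining ring in with its lugs down in the barrel's two slots and screw it clockwise (seen from above) until it stops, so that it clamps the stack, and let go. Leave the other things on the table where they are.

Things in the scene. Friction and masses are not known exactly. Their poses are not given: they have to be found in the camera images.
- barrel: Upright aluminium lens barrel, fixed to the table by a dark round foot (104 mm across, 5 mm high). Origin: centre of the foot's underside, z up. Bore 60 mm, outside 82 mm, rim 46.5 mm above the origin, chamfered inside. Two finger slots, open at the top, face its +y and -y; the wall between them is two arcs of 110 degrees round +x and -x
- barrel_slot (a point): middle of the mouth of the slot on the barrel's +y side, 36 mm from the axis, at rim height; the other is on the -y side. Slots are 34 mm wide at the bore, 47 mm at the outside, and run down to the foot (floor 5 mm above the barrel's origin): gripper fingers fit in them beside a 57 mm part
- barrel_thread (a point): on the barrel's axis, 40.5 mm above its origin: height of the level end of the thread ledges inside both wall arcs. A ledge's underside starts at the slot 44.5 mm above the origin, falls 4 mm in 35 degrees, then is level up to a solid stop. Lugs run under them as the ring turns clockwise seen from above; the other way is blocked
- lens_seat (a joint): how far the sprung black seat in the bottom of the barrel is pushed down, m: 0 is up (start; seat top 12 mm above the barrel's origin), 0.0035 is bottomed. The spring gives 3 N at 0 and 2 N more for each mm. With the stack clamped by the ring it reads about 0.0025
- lens: clear glass lens in a dark steel cell: flat disc, 57 mm diameter, 14 mm thick, same both ways up. Origin: centre of its underside, z up. Lies flat on the table; about 50 g
- spacer: red plastic spacer: plain short tube, 57 mm outside, 45 mm inside, 12 mm high, same both ways up. Origin: centre of its underside. Lies flat on the table; 30 g
- retaining_ring: brass retaining ring, 30 mm high, upright on the table, about 80 g. Origin: centre of its underside, z up. Lower body 57 mm diameter, 12 mm high. Goes in with its x axis along the barrel's y axis (either way round, 15 degrees to spare), rests on the spacer 38 mm above the barrel's origin, stops after about 82 degrees clockwise, 35.5 mm above it. Press it down 2.5 mm (8 N) as or before it turns
- ring_grip (a point): on the retaining ring's axis, 21 mm above its underside: middle of its round knurled collar (48 mm diameter, from 12 to 30 mm above the underside). Grip the collar with the fingertips 13 mm or more above the underside, so that they stay above the barrel's rim
- ring_lug (a point): middle of the lug on the retaining ring's +x side, 33 mm from its axis; the other is on its -x side. Lugs are 10 mm wide, 5 mm high, flush with the underside, and reach out to 36 mm from the axis
- eraser: pale eraser 42x19x12 mm, bystander; origin under its centre
- pin_vise: yellow pin vise, 108 mm long, 11 mm thick, bystander; origin under its centre
- thread_spool: wooden spool of red thread, 31 mm diameter, 40 mm high, bystander; origin under its centre
- polish_bar: green block of polish 78x28x24 mm, bystander; origin under its centre
Things that resemble listed ones, but are neither listed nor needed, are in the scene too. Of the things like the spacer, leave any that is green; of the rest the larger one is meant.

How it is judged:
By the outcome, as a careful person would: the job done as asked, in the order asked, and still so for the second after the job is handed in, with the robot touching nothing.
It also fails if it takes over 64 s, if anything falls off the work surface, if the arm or the gripper's body presses on something with over 40 N, if the wrist force passes 120 N, or if a joint passes its speed limit or range.

## Working session

There is one attempt and no reset: what is moved stays moved. The work goes in short steps, Python scripts to look and compute and a tool call to move; the robot and the scene stay as the last step left them, time stands still between calls to the robot, and variables do not carry over. Pictures are saved under pics/ and viewed, on a budget of 10 in all, crops included, one or two more only if the job needs it, and the job is handed in when it is done.

Besides the shell and the picture viewer there is one more tool, called after "Request:" as name(argument=value, ...) on one line, values as JSON. move_arm: Moves the arm, as the interface text tells. Its arguments: {"type":"object","properties":{"deltas":{"type":"array","items":{"type":"array","items":{"type":"array","items":{"type":"number"}}}},"force":{"type":"number"}},"required":["deltas"]}

```bash
mkdir -p pics; ls
python3 - <<'E'
from station import monitor, viewer, arm
import cv2
s=monitor.get_state();print(s)
for n in("scene","top"):
    f=viewer.grab_frame(n);cv2.imwrite(f"pics/{n}0.png",f["frame"])
    print({k:v for k,v in f.items() if k!="frame"})
E
```

```text
pics
{'t': 0.0, 'q': array([ 1.55810167e+00,  3.59354049e-01,  1.10394788e-02, -3.44119727e-04,
       -1.22409279e+00, -2.88098088e-01]), 'qd': array([ 4.27568000e-04, -1.09419059e-03,  1.06683602e-03, -2.21312157e-04,
       -2.76898489e-04, -6.81906725e-05]), 'joint_efforts': array([ 9.52384798e-04, -5.82716453e+01,  2.93057477e+01,  6.99715421e+00,
        7.24798796e-03, -1.64380212e-04]), 'eef_pos': array([0.19987152, 0.64420806, 0.22563657]), 'ee_rot': array([ 3.13995610e+00, -1.47622346e-04, -3.00909816e-01]), 'force': array([-0.09166644,  0.70924411,  0.12523821]), 'moment': array([ 0.04684705, -0.02574039,  0.04396215]), 'width': 0.08774828711686415}
{'vfov': 46.011837745659165, 'cx': 318.7929733763097, 'cy': 198.9327216548545, 'xyz': array([-0.11487412,  0.54399798,  0.50338036]), 'orientation': array([-2.05964877, -0.0032808 , -2.17010188])}
{'vfov': 45.63295753144436, 'cx': 321.193485079857, 'cy': 202.57107059634555, 'xyz': array([0.36713345, 0.07820286, 1.17690249]), 'orientation': array([-2.95371193,  0.01025158, -1.54497858])}
```

View pics/top0.png

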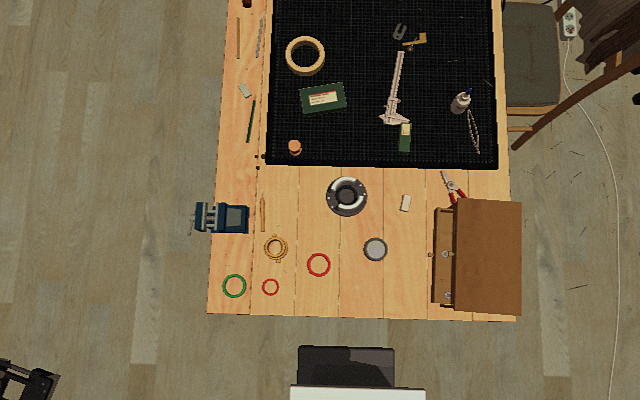

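View pics/scene0.png

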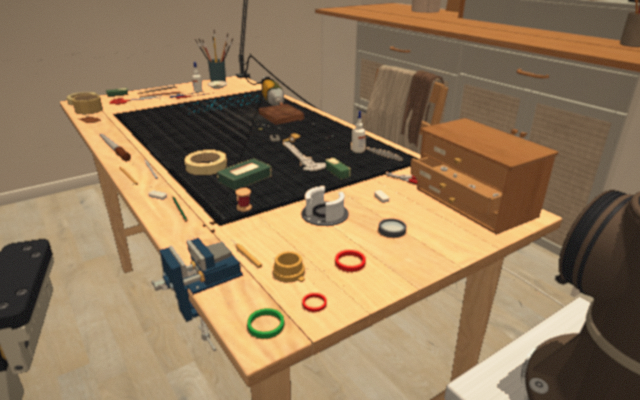

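The top view shows these candidates. Rings like the spacer: green (234,286), small red (270,287) and large red (318,265), so I choose the large red one. The lens is at (375,249), the brass ring at (276,247) and the barrel at (347,196). The tape roll at (305,55) is no match. I'll check the choice in one close crop montage.

```bash
cat > h.py <<'E'
import numpy as np, cv2
from scipy.spatial.transform import Rotation as R
from station import monitor, viewer, arm
def grab(n):
    c=viewer.grab_frame(n); c["R"]=R.from_euler("xyz",c["orientation"]).as_matrix()
    c["f"]=200/np.tan(np.radians(c["vfov"])/2); return c
def pt(c,u,v,z):
    d=c["R"]@np.array([(u-c["cx"])/c["f"],(v-c["cy"])/c["f"],1]); p=np.array(c["xyz"])
    return p+d*(z-p[2])/d[2]
def px(c,P):
    q=c["R"].T@(np.array(P)-c["xyz"]); return np.array([c["f"]*q[0]/q[2]+c["cx"],c["f"]*q[1]/q[2]+c["cy"]])
def ortho(c,x,y,z,half,n=380):
    """rectify plane z: square round x,y; picture up=+x, left=+y"""
    w=[(x+half,y+half),(x+half,y-half),(x-half,y-half),(x-half,y+half)]
    s=np.float32([px(c,(a,b,z)) for a,b in w]); d=np.float32([(0,0),(n,0),(n,n),(0,n)])
    return cv2.warpPerspective(c["frame"],cv2.getPerspectiveTransform(s,d),(n,n),flags=cv2.INTER_CUBIC)
E
python3 - <<'E'
from h import *
t=grab("top");s=grab("scene")
for n,a,b,z in [("barrel",(347,196),(326,206),.03),("lens",(375,249),(392,228),.014),("sp",(318,265),(350,261),.012),("ring",(276,247),(289,265),.02),("small",(270,287),(314,302),.01)]:
    print(n,pt(t,*a,z).round(4),pt(s,*b,z).round(4))
def crop(c,u,v,w,h,k): 
    return cv2.resize(c["frame"][v-h:v+h,u-w:u+w],None,fx=k,fy=k,interpolation=cv2.INTER_CUBIC)
a=crop(t,322,235,100,70,4)  # 800x560
b=crop(s,330,255,100,75,4)
cv2.imwrite("pics/c1.png",a);cv2.imwrite("pics/c2.png",b)
E
```

```text
barrel [0.6028 0.0325 0.03  ] [0.5849 0.0459 0.03  ]
lens [ 0.4756 -0.0385  0.014 ] [ 0.4613 -0.0275  0.014 ]
sp [0.4334 0.0996 0.012 ] [0.4216 0.1083 0.012 ]
ring [0.4739 0.203  0.02  ] [0.4626 0.21   0.02  ]
small [0.3778 0.2144 0.01  ] [0.368  0.2214 0.01  ]
```

View pics/c1.png

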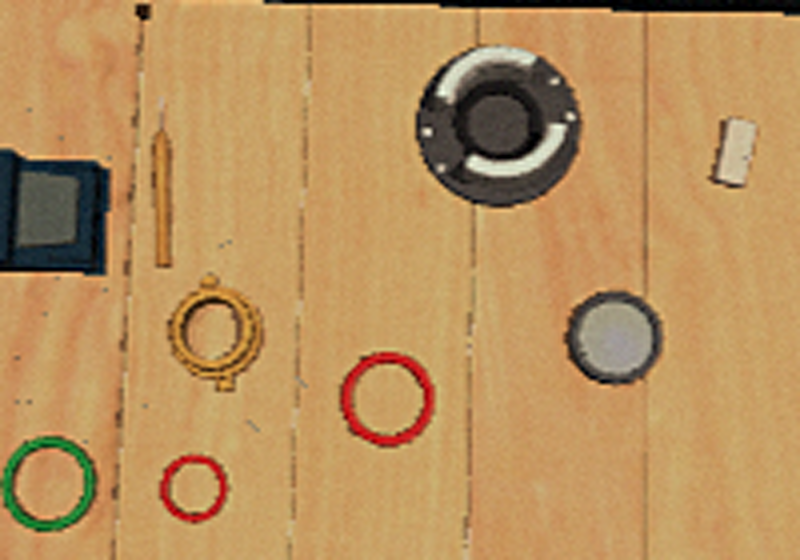

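View pics/c2.png

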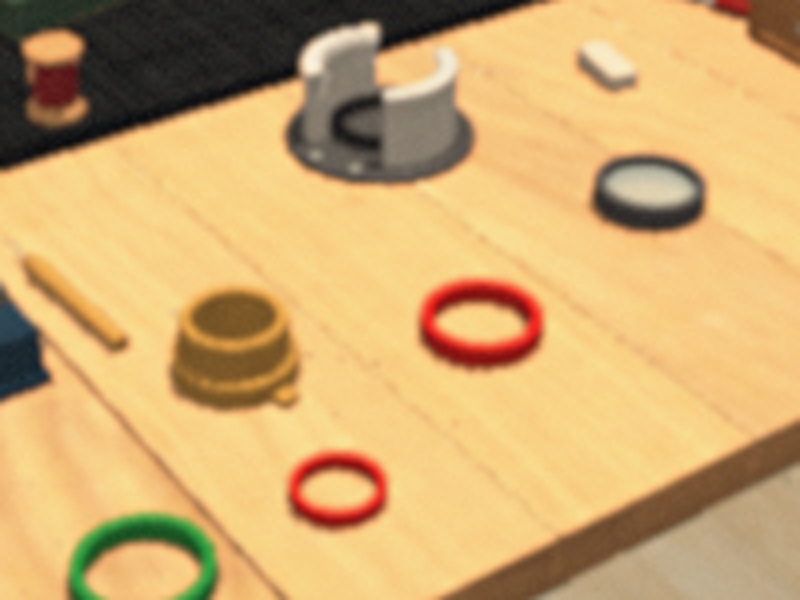

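The crops confirm it. The large red ring is at top (318,265) and is plainly bigger than the small red one at (270,287). The lens is at (375,249). The brass ring's lugs lie at about top (275,235) and (279,261), and the barrel's slots run upper right to lower left. Next I'll measure with masks.

```bash
cat > m.py <<'E'
from h import *
from scipy.optimize import least_squares
def mask(c,kind):
    h,s,v=cv2.split(cv2.cvtColor(c["frame"],cv2.COLOR_BGR2HSV).astype(int))
    if kind=="red": return ((h<8)|(h>172))&(s>170)&(v>70)
    if kind=="white": return (s<45)&(v>150)
    if kind=="dark": return (v<105)
    if kind=="lens": return (s<80)
    if kind=="brass": return (h>12)&(h<28)&(s>150)
def blob(c,kind,uv,r):
    m=mask(c,kind).astype(np.uint8); w=np.zeros_like(m); cv2.circle(w,tuple(int(round(x)) for x in uv),r,1,-1)
    return m&w
def cyl_px(c,x,y,z0,h,r):
    """silhouette hull centre of an upright cylinder, as drawn by its two rims"""
    a=np.linspace(0,2*np.pi,60)
    P=np.float32([px(c,(x+r*np.cos(t),y+r*np.sin(t),z)) for t in a for z in (z0,z0+h)])
    return np.array(hullc(P))
def hullc(P):
    m=cv2.moments(cv2.convexHull(np.float32(P))); return m["m10"]/m["m00"],m["m01"]/m["m00"]
def locate(c,b,z0,h,r,guess):
    P=np.argwhere(b)[:,::-1].astype(np.float32); o=np.array(hullc(P))
    A=cv2.contourArea(cv2.convexHull(P))
    s=least_squares(lambda q:cyl_px(c,q[0],q[1],z0,h,r)-o,guess); return s.x,o,A
E
python3 - <<'E'
from m import *
t=grab("top");s=grab("scene")
for n,k,a,b,h,r in [("spacer","red",(318,265),(350,261),.012,.0285),("small","red",(270,287),(314,302),.012,.02),("lens","lens",(375,249),(392,228),.014,.0285)]:
    for c,uv,R_ in((t,a,16),(s,b,20)):
        m=blob(c,k,uv,R_); x,o,A=locate(c,m,0,h,r,(.45,.05)); print(n,x.round(4),o.round(1),A,m.sum())
for c,uv,R_ in((t,(347,196),20),(s,(326,206),26)):
    m=blob(c,"white",uv,R_); P=np.array([pt(c,u,v,.0465)[:2] for v,u in np.argwhere(m)])
    f=least_squares(lambda q:np.hypot(*(P-q).T)-.0355,P.mean(0),loss="soft_l1",f_scale=.002).x
    d=P-f; k=np.abs(np.hypot(*d.T)-.0355)<.007; an=np.arctan2(d[k,1],d[k,0])
    print("barrel",f.round(4),len(P),k.sum(),"xaxis deg",np.degrees(np.angle(np.exp(2j*an).mean())/2), np.histogram(np.degrees(an),18,(-180,180))[0])
cv2.imwrite("pics/o.png",np.hstack([ortho(t,.595,.038,.0465,.06),ortho(t,.47,.203,.005,.06)]))
for n,u,v,z in [("lug1",(222+210/4),(165+282/4),.005),("lug2",222+226/4,165+383/4,.005)]: print(n,pt(t,u,v,z).round(4))
print("collar top", pt(t,222+214/4,165+330/4,.03).round(4))
E
```

```text
spacer [0.4353 0.0989] [318.3 264.4] 404.5 167
spacer [0.4307 0.1015] [349.8 260.3] 511.0 333
small [0.3787 0.215 ] [269.9 286.7] 203.5 88
small [0.3725 0.2184] [314.  301.9] 343.5 199
lens [ 0.4763 -0.0397] [375.3 249. ] 387.0 410
lens [ 0.4709 -0.0365] [391.9 227.8] 346.0 367
barrel [0.6087 0.0335] 200 196 xaxis deg 24.694320197173806 [20 18 18 17  2  0  0  8 16 17 19 17 16  0  0  0 11 17]
barrel [0.6008 0.0384] 60 60 xaxis deg 35.82213485303322 [ 7  6 10  6  0  0  0  0  1  5  6  8  5  0  0  0  3  3]
lug1 [0.5037 0.2096 0.005 ]
lug2 [0.4418 0.197  0.005 ]
collar top [0.4718 0.2031 0.03  ]
```

View pics/o.png

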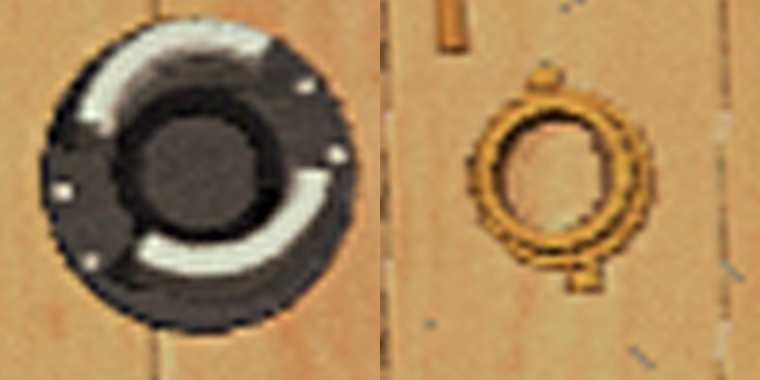

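The rectified view shows the barrel's slots facing about 115° and -65° (world), with its x axis at about 25°. The ring's lug axis is at about 11°. The two cameras differ steadily by about 5 mm, so I'll use the averages and correct from close by. Now moving to the lens.

```bash
cat > go.py <<'E'
import sys, numpy as np
from station import monitor
from scipy.spatial.transform import Rotation as R
def rel(x,y,z,yaw):
    s=monitor.get_state(); Rt=R.from_euler("xyz",s["ee_rot"])
    d=Rt.inv().apply(np.array([x,y,z])-s["eef_pos"])
    w=(Rt.inv()*R.from_euler("xyz",[np.pi,0,np.radians(yaw)])).as_rotvec(degrees=True)
    print("at",s["eef_pos"].round(4),"yaw",np.degrees(s["ee_rot"])[2].round(1),"q",s["q"].round(2),"F",s["force"].round(1),"w",round(s["width"],4),"t",round(s["t"],2))
    print("turn",w.round(1),"shift",d.round(4))
if __name__=="__main__": rel(*map(float,sys.argv[1:5]))
E
python3 go.py .4736 -.0381 .12 60
```

```text
at [0.1999 0.6445 0.2262] yaw -17.2 q [ 1.56  0.36  0.01 -0.   -1.22 -0.29] F [-0.5 -0.4  0.1] w 0.0875 t 0.3
turn [  0.    0.  -77.2] shift [0.4636 0.5708 0.1066]
```

Request:
move_arm(deltas=[[[0,0,-77,0.232,0.285,0.05,0.0876],[0,0,-77,0.232,0.285,0.05,0.0876],[0,0,-77,0.232,0.285,0.05,0.0876],[0,0,-77,0.232,0.285,0.05,0.0876],[0,0,-77,0.232,0.285,0.05,0.0876],[0,0,-77,0.232,0.285,0.05,0.0876],[0,0,-77,0.232,0.285,0.05,0.0876],[0,0,-77,0.232,0.285,0.05,0.0876],[0,0,-77,0.232,0.285,0.05,0.0876],[0,0,-77,0.232,0.285,0.05,0.0876],[0,0,-77,0.232,0.285,0.05,0.0876],[0,0,-77,0.232,0.285,0.05,0.0876]]], force=10)

```text
t: 1.3
eef_pos: [0.3375, 0.3031, 0.1769]
ee_rot: [-3.142, -0.001, 1.046]
force: [0.1, -0.3, -0.2]
width: 0.0872
```

```bash
python3 go.py .4736 -.0381 .08 60
```

```text
at [0.3375 0.3031 0.1769] yaw 59.9 q [ 1.17  0.03 -0.53  0.   -1.01  1.45] F [ 0.1 -0.3 -0.2] w 0.0872 t 1.3
turn [-0.  -0.  -0.1] shift [-0.2272  0.2887  0.0967]
```

Request:
move_arm(deltas=[[[0,0,0,-0.227,0.289,0.097,0.0876],[0,0,0,-0.227,0.289,0.097,0.0876],[0,0,0,-0.227,0.289,0.097,0.0876],[0,0,0,-0.227,0.289,0.097,0.0876],[0,0,0,-0.227,0.289,0.097,0.0876],[0,0,0,-0.227,0.289,0.097,0.0876],[0,0,0,-0.227,0.289,0.097,0.0876],[0,0,0,-0.227,0.289,0.097,0.0876],[0,0,0,-0.227,0.289,0.097,0.0876],[0,0,0,-0.227,0.289,0.097,0.0876],[0,0,0,-0.227,0.289,0.097,0.0876],[0,0,0,-0.227,0.289,0.097,0.0876]]])

```text
t: 2.3
eef_pos: [0.4725, -0.0381, 0.0793]
ee_rot: [-3.141, 0.001, 1.039]
force: [0.3, -0.8, 0.6]
width: 0.0877
```

```bash
python3 go.py .4736 -.0381 .004 60
python3 - <<'E'
from h import *
t=grab("top");s=grab("scene");e=monitor.get_state()["eef_pos"]
def crop(c,k=5,h=40):
    u,v=px(c,e); print(u,v)
    i=c["frame"].copy(); u,v=int(u),int(v)
    o=cv2.resize(i[v-h:v+h,u-h:u+h],None,fx=k,fy=k,interpolation=cv2.INTER_CUBIC)
    for z,col in((e[2],(255,0,255)),(.014,(0,255,0))):
        p=(px(c,(e[0],e[1],z))-(u-h,v-h)+.5)*k-.5; cv2.drawMarker(o,tuple(int(x) for x in p),col,0,14,1)
    return o
cv2.imwrite("pics/g1.png",np.hstack([crop(t),crop(s)]))
E
```

```text
at [ 0.4725 -0.0381  0.0793] yaw 59.6 q [ 0.34  0.19 -0.61 -0.   -0.77  2.27] F [ 0.3 -0.8  0.6] w 0.0877 t 2.3
turn [-0.   0.  -0.4] shift [0.0006 0.001  0.0753]
377.1564840456449 247.67007881115546
394.2339026209158 195.1223797615369
```

View pics/g1.png

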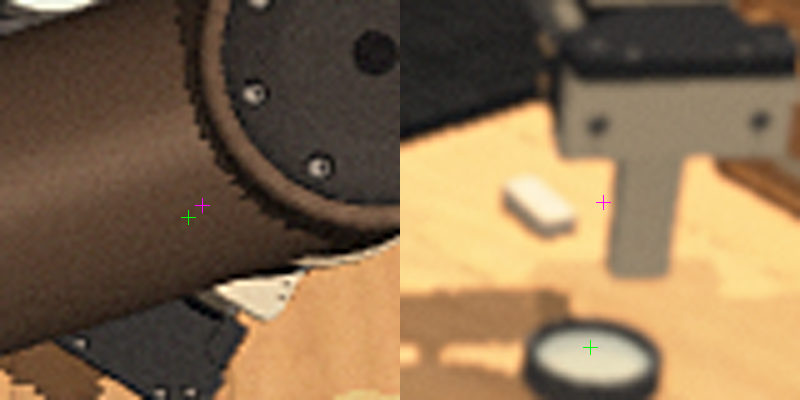

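The top view is blocked by the arm. The scene view shows the near finger tip at crop (638,272) and the lens below it at (593,352). I'll use the fingertip to calibrate the scene camera.

Run:
```python
from h import *
c=grab("scene");st=monitor.get_state();e=st["eef_pos"];Rt=R.from_euler("xyz",st["ee_rot"])
u0,v0=394-40,195-40
for d in(-.044,-.055,-.065,):
  for w in(-.0095,.0095): 
    for k in (.044,): pass
    p=px(c,e+Rt.apply([w,d,0])); print(d,w,((p-(u0,v0)+.5)*5).round(0)+[400,0])
```

```text
-0.044 -0.0095 [654. 257.]
-0.044 0.0095 [603. 258.]
-0.055 -0.0095 [660. 271.]
-0.055 0.0095 [610. 273.]
-0.065 -0.0095 [667. 284.]
-0.065 0.0095 [616. 286.]
```

Request:
move_arm(deltas=[[[0,0,0,0.001,0.001,0.0,0.0876],[0,0,0,0.001,0.001,0.04,0.0876],[0,0,0,0.001,0.001,0.065,0.0876],[0,0,0,0.001,0.001,0.074,0.0876],[0,0,0,0.001,0.001,0.074,0.0876],[0,0,0,0.001,0.001,0.074,0.05],[0,0,0,0.001,0.001,0.074,0.05],[0,0,0,0.001,0.001,0.074,0.05],[0,0,0,0.001,0.001,0.074,0.05],[0,0,0,0.001,0.001,0.074,0.05],[0,0,0,0.001,0.001,0.074,0.05],[0,0,0,0.001,0.001,0.074,0.05]]], force=5)

```text
t: 3.45
eef_pos: [0.4745, -0.0374, 0.0063]
ee_rot: [3.141, -0.001, 1.043]
force: [-0.4, 1.1, 7.1]
width: 0.0568
```

Request:
move_arm(deltas=[[[0,0,0,0,0,-0.001,0.0876],[0,0,0,0,0,-0.001,0.0876],[0,0,0,0,0,-0.001,0.0876],[0,0,0,0,0,-0.001,0.0876],[0,0,7,0,0,-0.001,0.0876],[0,0,14,0,0,-0.001,0.0876],[0,0,21,0,0,-0.001,0.0876],[0,0,28,0,0,-0.001,0.0876],[0,0,35,0,0,-0.001,0.0876],[0,0,42,0,0,-0.001,0.0876],[0,0,49,0,0,-0.001,0.0876],[0,0,56,0,0,-0.001,0.0876]]])

```text
t: 4.45
eef_pos: [0.4737, -0.0376, 0.0064]
ee_rot: [3.141, 0.0, 0.06]
force: [0.4, -0.7, 0.6]
width: 0.0877
```

Request:
move_arm(deltas=[[[0,0,7,0,0,0,0.0876],[0,0,14,0,0,0,0.0876],[0,0,21,0,0,0,0.0876],[0,0,28,0,0,0,0.0876],[0,0,35,0,0,0,0.0876],[0,0,42,0,0,0,0.0876],[0,0,49,0,0,0,0.0876],[0,0,49,0,0,0,0.05],[0,0,49,0,0,0,0.05],[0,0,49,0,0,0,0.05],[0,0,49,0,0,0,0.05],[0,0,49,0,0,0,0.05]]])

```text
t: 5.45
eef_pos: [0.4739, -0.0376, 0.0065]
ee_rot: [3.142, 0.0, -0.788]
force: [0.1, 0.7, 0.4]
width: 0.06
```

```bash
python3 go.py .603 .037 .12 25
python3 - <<'E'
from m import *
c=grab("scene");e=monitor.get_state()["eef_pos"]
u,v=px(c,(e[0],e[1],.007)); u,v=int(u),int(v)
o=cv2.resize(c["frame"][v-30:v+30,u-30:u+30],None,fx=6,fy=6,interpolation=cv2.INTER_CUBIC)
# barrel close, predicted rims for average estimate
b=c["frame"][170:230,290:350]; b=cv2.resize(b,None,fx=6,fy=6,interpolation=cv2.INTER_CUBIC)
cv2.imwrite("pics/g2.png",np.hstack([o,b])); print(u,v)
# foot measurement: dark+grey hull
t=grab("top")
for cc,uv,r in((c,(326,208),30),):
    pass
E
```

```text
at [ 0.4739 -0.0376  0.0065] yaw -45.1 q [ 0.34  0.31 -0.69 -0.   -0.58  0.45] F [0.1 0.7 0.4] w 0.06 t 5.45
turn [  0.    0.  -70.1] shift [ 0.0383 -0.1441 -0.1135]
391 226
```

View pics/g2.png

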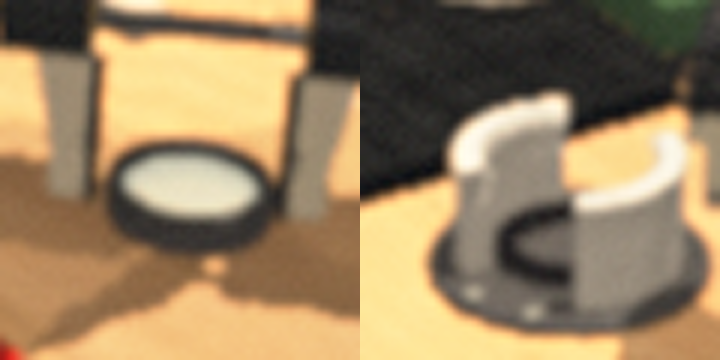

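Request:
move_arm(deltas=[[[0,0,0,0,0,0,0.05],[0,0,0,0,0,0,0.05],[0,0,0,0,0,0,0.05],[0,0,0,0,0,0,0.05]]])

```text
t: 5.88
eef_pos: [0.4739, -0.0376, 0.0065]
ee_rot: [3.142, 0.0, -0.789]
force: [0.2, -0.6, -1.3]
width: 0.0566
```

```bash
cat >> m.py <<'E'
def ext(P): P=np.array(P); return np.array([P[:,0].min(),P[:,0].max(),P[:,1].max()])
def cylext(c,x,y,z0,h,r):
    return ext([px(c,(x+r*np.cos(t),y+r*np.sin(t),z)) for t in np.linspace(0,2*np.pi,180) for z in (z0,z0+h)])
def subedge(c,m0):
    """left, right, bottom extremes of the biggest blob of a 4x upscaled saturation mask"""
    n,l,s,_=cv2.connectedComponentsWithStats(m0.astype(np.uint8)); i=1+s[1:,4].argmax()
    return l==i
def lowsat(c,u0,u1,v0,v1,thr,k=6):
    i=cv2.resize(c["frame"][v0:v1,u0:u1],None,fx=k,fy=k,interpolation=cv2.INTER_CUBIC)
    S=cv2.cvtColor(i,cv2.COLOR_BGR2HSV)[:,:,1]; b=subedge(c,S<thr)
    P=np.argwhere(b)[:,::-1]/k+[u0-.5+.5/k,v0-.5+.5/k]; return P
E
python3 - <<'E'
from m import *
s=monitor.get_state();print(s["width"],s["eef_pos"],s["force"])
c=grab("scene")
for thr in(70,85,100):
    e=ext(lowsat(c,355,415,204,250,thr)) if 0 else None
    P=lowsat(c,293,352,203,235,thr); o=ext(P); f=least_squares(lambda q:cylext(c,q[0],q[1],0,.005,.052)-o,(.6,.035))
    print("foot",thr,o.round(1),f.x.round(4),f.fun.round(2))
    P=lowsat(c,408-22-10,408-0,216,240,thr); 
    o=ext(P[(P[:,0]<411)]); f=least_squares(lambda q:cylext(c,q[0],q[1],0,.014,.0285)-o,(.47,-.04)); print("lens",o.round(1),f.x.round(4),f.fun.round(2))
E
```

```text
0.05655126305660731 [ 0.47387715 -0.03756278  0.00654388] [ 0.19860272 -0.58513628 -1.28090028]
foot 70 [302.1 346.9 224.6] [0.6095 0.0323] [-1.69  1.69 -0.28]
lens [375.6 407.4 237.2] [ 0.4736 -0.0377] [ 1.43 -1.41  0.14]
foot 85 [301.9 347.2 224.8] [0.6087 0.0326] [-1.46  1.46 -0.24]
lens [375.6 407.4 237.6] [ 0.4727 -0.0369] [ 1.42 -1.4   0.14]
foot 100 [301.6 347.6 224.9] [0.608  0.0331] [-1.14  1.14 -0.19]
lens [375.6 407.4 237.9] [ 0.4718 -0.0361] [ 1.4  -1.38  0.14]
```

Request:
move_arm(deltas=[[[0,0,0,0,0,-0.03,0.05],[0,0,0,0,0,-0.07,0.05],[0,0,-10,0.005,-0.02,-0.08,0.05],[0,0,-17,0.015,-0.05,-0.08,0.05],[0,0,-24,0.03,-0.09,-0.08,0.05],[0,0,-31,0.04,-0.125,-0.08,0.05],[0,0,-38,0.045,-0.145,-0.08,0.05],[0,0,-45,0.045,-0.145,-0.08,0.05],[0,0,-52,0.045,-0.145,-0.08,0.05],[0,0,-59,0.045,-0.145,-0.075,0.05],[0,0,-66,0.045,-0.145,-0.07,0.05],[0,0,-70,0.045,-0.145,-0.068,0.05]]], force=10)

```text
t: 6.93
eef_pos: [0.608, 0.0326, 0.0736]
ee_rot: [-3.141, 0.001, 0.439]
force: [0.3, 0.2, -0.6]
width: 0.0563
```

```bash
python3 go.py .608 .033 .068 25
python3 - <<'E'
from m import *
c=grab("scene")
b=cv2.resize(c["frame"][150:235,280:375],None,fx=7,fy=7,interpolation=cv2.INTER_CUBIC)
e=monitor.get_state()["eef_pos"]
def ring(x,y,z,r,col):
    P=np.array([(px(c,(x+r*np.cos(t),y+r*np.sin(t),z))-(280,150)+.5)*7 for t in np.linspace(0,6.28,60)],int); cv2.polylines(b,[P],True,col,1)
ring(e[0],e[1],e[2]-.0065,.0285,(255,0,255)); ring(e[0],e[1],e[2]+.0075,.0285,(255,0,255))
ring(.608,.033,.0465,.041,(0,255,0)); ring(.608,.033,.005,.052,(0,255,0))
cv2.imwrite("pics/g3.png",b)
E
```

```text
at [0.608  0.0326 0.0736] yaw 25.1 q [ 0.37  0.39 -0.33 -0.   -0.86  1.64] F [ 0.3  0.2 -0.6] w 0.0563 t 6.93
turn [-0.   0.1  0.1] shift [ 0.0002 -0.0004  0.0056]
```

View pics/g3.png

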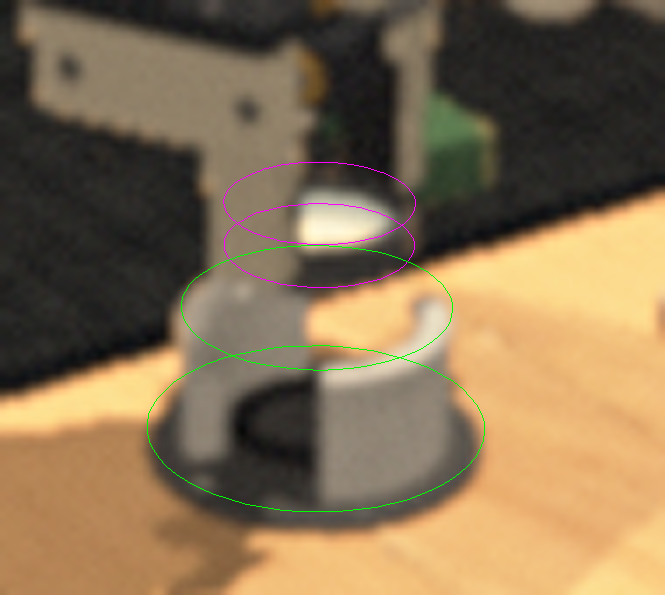

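The view shows the lens held level above the barrel, close to its prediction (magenta). The foot fits the green ellipse, but the near rim arc (325,387) looks lower than predicted. I'll check pixel profiles.

Run:
```python
from m import *
c=grab("scene"); f=c["frame"]
for u in(328,332,336):
    print(u,[(v,f[v,u].tolist()) for v in range(198,230)] if u==332 else [(v,int(f[v,u].mean())) for v in range(198,230)])
B=(.608,.033)
def low(r,z,u):
    P=np.array([px(c,(B[0]+r*np.cos(t),B[1]+r*np.sin(t),z)) for t in np.radians(np.arange(120,290,.5))]); return P[np.abs(P[:,0]-u).argmin()].round(1)
for u in(328,332,336): print(u,{k:low(*k,u)[1] for k in[(.030,.0465),(.041,.0465),(.041,.005),(.052,.005),(.052,0)]})
t=px(c,(*B,0))-px(c,(B[0]-.00866,B[1]+.005,0)); print("10mm toward cam moves px",-t)
```

```text
328 [(198, 193), (199, 165), (200, 130), (201, 138), (202, 179), (203, 203), (204, 184), (205, 146), (206, 130), (207, 127), (208, 129), (209, 131), (210, 131), (211, 133), (212, 135), (213, 133), (214, 135), (215, 132), (216, 133), (217, 131), (218, 133), (219, 132), (220, 128), (221, 111), (222, 88), (223, 85), (224, 81), (225, 97), (226, 141), (227, 178), (228, 186), (229, 189)]
332 [(198, [137, 210, 251]), (199, [126, 195, 246]), (200, [124, 173, 224]), (201, [148, 176, 205]), (202, [172, 198, 215]), (203, [174, 198, 214]), (204, [148, 167, 182]), (205, [124, 139, 150]), (206, [112, 127, 138]), (207, [112, 128, 137]), (208, [115, 130, 142]), (209, [115, 128, 141]), (210, [119, 135, 146]), (211, [118, 134, 143]), (212, [118, 133, 145]), (213, [116, 132, 144]), (214, [116, 131, 143]), (215, [115, 130, 143]), (216, [117, 131, 142]), (217, [119, 133, 147]), (218, [116, 131, 144]), (219, [116, 131, 142]), (220, [110, 123, 132]), (221, [95, 106, 115]), (222, [85, 93, 99]), (223, [82, 89, 94]), (224, [77, 86, 94]), (225, [77, 105, 138]), (226, [97, 152, 211]), (227, [118, 184, 241]), (2
[... 311 characters left out ...]
3), (220, 104), (221, 91), (222, 85), (223, 80), (224, 108), (225, 165), (226, 192), (227, 192), (228, 183), (229, 179)]
328 {(0.03, 0.0465): np.float64(199.7), (0.041, 0.0465): np.float64(202.3), (0.041, 0.005): np.float64(219.8), (0.052, 0.005): np.float64(222.6), (0.052, 0): np.float64(224.6)}
332 {(0.03, 0.0465): np.float64(199.0), (0.041, 0.0465): np.float64(201.8), (0.041, 0.005): np.float64(219.3), (0.052, 0.005): np.float64(222.1), (0.052, 0): np.float64(224.2)}
336 {(0.03, 0.0465): np.float64(197.4), (0.041, 0.0465): np.float64(186.3), (0.041, 0.005): np.float64(218.2), (0.052, 0.005): np.float64(221.3), (0.052, 0): np.float64(223.4)}
10mm toward cam moves px [0.40362228 2.3030565 ]
```

Averaged over the edges, the barrel lies about 5 mm nearer the camera, so I take its axis as about (.604,.0355). Now I'll lower slowly and watch the force.

Request:
move_arm(deltas=[[[0,0,0,-0.0025,-0.0043,0.0,0.05],[0,0,0,-0.0025,-0.0043,0.005,0.05],[0,0,0,-0.0025,-0.0043,0.01,0.05],[0,0,0,-0.0025,-0.0043,0.014,0.05],[0,0,0,-0.0025,-0.0043,0.017,0.05],[0,0,0,-0.0025,-0.0043,0.019,0.05],[0,0,0,-0.0025,-0.0043,0.021,0.05],[0,0,0,-0.0025,-0.0043,0.022,0.05],[0,0,0,-0.0025,-0.0043,0.023,0.05],[0,0,0,-0.0025,-0.0043,0.024,0.05],[0,0,0,-0.0025,-0.0043,0.024,0.05]]])

```text
t: 7.95
eef_pos: [0.6047, 0.0355, 0.0506]
ee_rot: [3.141, -0.0, 0.432]
force: [1.2, 0.2, -0.5]
width: 0.0566
```

Request:
move_arm(deltas=[[[0,0,0,0,0,0.001,0.05],[0,0,0,0,0,0.002,0.05],[0,0,0,0,0,0.003,0.05],[0,0,0,0,0,0.004,0.05],[0,0,0,0,0,0.005,0.05],[0,0,0,0,0,0.005,0.05]]])

```text
t: 8.45
eef_pos: [0.6054, 0.0356, 0.0458]
ee_rot: [3.141, -0.002, 0.433]
force: [3.6, -1.1, 2.2]
width: 0.0564
```

```bash
python3 go.py .604 .0355 .045 25
```

```text
at [0.6054 0.0356 0.0458] yaw 24.8 q [ 0.38  0.42 -0.36  0.   -0.79  1.62] F [ 3.6 -1.1  2.2] w 0.0564 t 8.45
turn [ 0.  -0.1 -0.2] shift [-0.0013 -0.0005  0.0008]
```

Request:
move_arm(deltas=[[[0,0,0,0.0013,0.001,0.0,0.05],[0,0,0,0.0013,0.001,0.0,0.05],[0,0,0,0.0013,0.001,0.003,0.05],[0,0,0,0.0013,0.001,0.006,0.05],[0,0,0,0.0013,0.001,0.009,0.05],[0,0,0,0.0013,0.001,0.012,0.05],[0,0,0,0.0013,0.001,0.012,0.05]]])

```text
t: 9.03
eef_pos: [0.6062, 0.0351, 0.0329]
ee_rot: [3.141, -0.0, 0.432]
force: [4.8, -2.7, 1.2]
width: 0.0563
```

Request:
move_arm(deltas=[[[0,0,0,0.0005,0.0008,0.0,0.05],[0,0,0,0.001,0.0015,0.0,0.05],[0,0,0,0.001,0.0015,0.0,0.05],[0,0,0,0.001,0.0015,0.0,0.05]]])

```text
t: 9.37
eef_pos: [0.6064, 0.0339, 0.0329]
ee_rot: [-3.141, 0.002, 0.432]
force: [0.4, -0.6, -1.0]
width: 0.0566
```

Request:
move_arm(deltas=[[[0,0,0,0,0,0.003,0.05],[0,0,0,0,0,0.006,0.05],[0,0,0,0,0,0.009,0.05],[0,0,0,0,0,0.011,0.05],[0,0,0,0,0,0.0125,0.05],[0,0,0,0,0,0.0135,0.05],[0,0,0,0,0,0.014,0.05],[0,0,0,0,0,0.0142,0.05],[0,0,0,0,0,0.0142,0.05]]])

```text
t: 10.12
eef_pos: [0.6076, 0.0341, 0.0195]
ee_rot: [3.142, -0.0, 0.432]
force: [-1.1, 0.7, 1.4]
width: 0.0563
```

Request:
move_arm(deltas=[[[0,0,0,0,0,0.0008,0.05],[0,0,0,0,0,0.0008,0.05],[0,0,0,0,0,0.0008,0.075],[0,0,0,0,0,0.0008,0.075],[0,0,0,0,0,0.0008,0.075],[0,0,0,0,0,0.0008,0.075],[0,0,0,0,0,-0.02,0.075],[0,0,0,0,0,-0.05,0.075],[0,0,0,0,0,-0.085,0.075],[0,0,0,0,0,-0.085,0.075]]])

```text
t: 10.95
eef_pos: [0.6116, 0.0349, 0.1113]
ee_rot: [3.139, -0.01, 0.434]
force: [2.5, -0.1, 2.0]
width: 0.075
```

```bash
python3 go.py .4330 .1002 .10 25
```

```text
at [0.6116 0.0349 0.1113] yaw 24.9 q [ 0.38  0.35 -0.29  0.   -0.92  1.63] F [ 2.5 -0.1  2. ] w 0.075 t 10.95
turn [ 0.1 -0.6 -0.1] shift [-0.1347 -0.1343  0.0096]
```

Request:
move_arm(deltas=[[[0,0,7,-0.0265,-0.0268,0.0,0.0876],[0,0,14,-0.053,-0.0536,0.0,0.0876],[0,0,21,-0.08,-0.08,0.0,0.0876],[0,0,28,-0.107,-0.107,0.0,0.0876],[0,0,35,-0.12,-0.12,0.01,0.0876],[0,0,42,-0.1335,-0.134,0.03,0.0876],[0,0,49,-0.1335,-0.134,0.05,0.0876],[0,0,56,-0.1335,-0.134,0.05,0.0876],[0,0,63,-0.1335,-0.134,0.05,0.0876],[0,0,70,-0.1335,-0.134,0.05,0.0876],[0,0,77,-0.1335,-0.134,0.05,0.0876],[0,0,84,-0.1335,-0.134,0.05,0.0876]]])

```text
t: 11.95
eef_pos: [0.4304, 0.1001, 0.0544]
ee_rot: [-3.141, 0.0, -1.04]
force: [-0.3, -0.8, -0.0]
width: 0.0877
```

```bash
python3 go.py .434 .0997 .006 -65
```

```text
at [0.4304 0.1001 0.0544] yaw -59.6 q [ 0.68  0.17 -0.71  0.   -0.69 -0.15] F [-0.3 -0.8 -0. ] w 0.0877 t 11.95
turn [-0.   0.   5.4] shift [ 0.0022 -0.0029  0.0484]
```

Request:
move_arm(deltas=[[[0,0,5,0.002,-0.003,0.02,0.0876],[0,0,5,0.002,-0.003,0.04,0.0876],[0,0,5,0.002,-0.003,0.048,0.0876],[0,0,5,0.002,-0.003,0.048,0.053],[0,0,5,0.002,-0.003,0.048,0.053],[0,0,5,0.002,-0.003,0.048,0.053],[0,0,5,0.002,-0.003,0.048,0.053],[0,0,5,0.002,-0.003,0.048,0.053],[0,0,5,0.002,-0.003,0.048,0.053],[0,0,5,0.002,-0.003,0.048,0.053],[0,0,5,0.002,-0.003,0.048,0.053]]], force=4)

```text
t: 12.87
eef_pos: [0.4343, 0.1001, 0.0069]
ee_rot: [-3.14, 0.0, -1.121]
force: [0.1, -0.1, 5.6]
width: 0.0572
```

Request:
move_arm(deltas=[[[0,0,0,0,0,0,0.08],[0,0,0,0,0,0,0.08],[0,0,0,0,0,0,0.08],[0,0,0,0,0,0,0.08],[0,0,-7,0,0,0,0.08],[0,0,-14,0,0,0,0.08],[0,0,-21,0,0,0,0.08],[0,0,-28,0,0,0,0.08],[0,0,-35,0,0,0,0.08],[0,0,-42,0,0,0,0.08],[0,0,-49,0,0,0,0.08],[0,0,-56,0,0,0,0.08]]])

```text
t: 13.87
eef_pos: [0.4337, 0.0996, 0.0062]
ee_rot: [3.141, 0.0, -0.138]
force: [0.7, 0.1, 0.3]
width: 0.0799
```

Request:
move_arm(deltas=[[[0,0,-7,0,0,0,0.08],[0,0,-14,0,0,0,0.08],[0,0,-21,0,0,0,0.08],[0,0,-28,0,0,0,0.08],[0,0,-34,0,0,0,0.08],[0,0,-34,0,0,0,0.05],[0,0,-34,0,0,0,0.05],[0,0,-34,0,0,0,0.05],[0,0,-34,0,0,0,0.05],[0,0,-34,0,0,0,0.05],[0,0,-34,0,0,0,0.05],[0,0,-34,0,0,0,0.05]]], force=6)

```text
t: 14.87
eef_pos: [0.4338, 0.0997, 0.0063]
ee_rot: [-3.142, 0.0, 0.449]
force: [-0.2, -0.1, 0.5]
width: 0.0556
```

```bash
python3 go.py .607 .034 .075 25
```

```text
at [0.4338 0.0997 0.0063] yaw 25.7 q [ 0.67  0.27 -0.75 -0.   -0.55  1.35] F [-0.2 -0.1  0.5] w 0.0556 t 14.87
turn [-0.   0.   0.7] shift [ 0.1275  0.1344 -0.0687]
```

Request:
move_arm(deltas=[[[0,0,0,0,0,-0.03,0.05],[0,0,0,0,0,-0.07,0.05],[0,0,0,0.02,0.021,-0.085,0.05],[0,0,0,0.045,0.0475,-0.085,0.05],[0,0,0,0.07,0.074,-0.085,0.05],[0,0,0,0.095,0.1,-0.085,0.05],[0,0,0,0.115,0.121,-0.085,0.05],[0,0,0.7,0.1275,0.1344,-0.085,0.05],[0,0,0.7,0.1275,0.1344,-0.08,0.05],[0,0,0.7,0.1275,0.1344,-0.07,0.05],[0,0,0.7,0.1275,0.1344,-0.06,0.05],[0,0,0.7,0.1275,0.1344,-0.057,0.05]]])

```text
t: 15.87
eef_pos: [0.6049, 0.034, 0.061]
ee_rot: [-3.141, 0.003, 0.437]
force: [-0.7, -0.2, -0.7]
width: 0.0558
```

```bash
python3 go.py .607 .034 .05 25;  python3 - <<'E'
from m import *
c=grab("scene")
cv2.imwrite("pics/g4.png",cv2.resize(c["frame"][150:235,280:375],None,fx=6,fy=6,interpolation=cv2.INTER_CUBIC))
E
```

```text
at [0.6049 0.034  0.061 ] yaw 25.1 q [ 0.38  0.4  -0.34 -0.   -0.83  1.63] F [-0.7 -0.2 -0.7] w 0.0558 t 15.87
turn [-0.   0.2  0.1] shift [0.0019 0.0009 0.011 ]
```

View pics/g4.png

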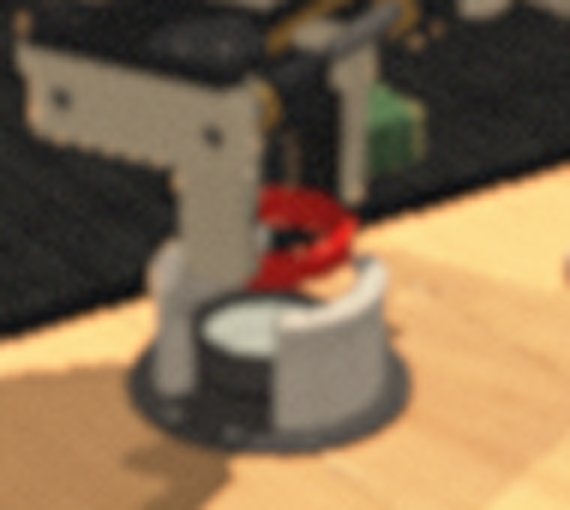

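The lens lies flat in the barrel at (260,335), and the red spacer is held level above it. Lowering in.

Request:
move_arm(deltas=[[[0,0,0,0.0003,0,0.0,0.05],[0,0,0,0.0003,0,0.0,0.05],[0,0,0,0.0003,0,0.003,0.05],[0,0,0,0.0003,0,0.006,0.05],[0,0,0,0.0003,0,0.008,0.05],[0,0,0,0.0003,0,0.01,0.05],[0,0,0,0.0003,0,0.012,0.05],[0,0,0,0.0003,0,0.013,0.05],[0,0,0,0.0003,0,0.013,0.05]]])

```text
t: 16.67
eef_pos: [0.6072, 0.0341, 0.05]
ee_rot: [-3.142, 0.001, 0.437]
force: [-0.1, -0.2, -1.2]
width: 0.0557
```

Request:
move_arm(deltas=[[[0,0,0,0,0,0.002,0.05],[0,0,0,0,0,0.004,0.05],[0,0,0,0,0,0.006,0.05],[0,0,0,0,0,0.008,0.05],[0,0,0,0,0,0.01,0.05],[0,0,0,0,0,0.012,0.05],[0,0,0,0,0,0.014,0.05],[0,0,0,0,0,0.0155,0.05],[0,0,0,0,0,0.0165,0.05],[0,0,0,0,0,0.0165,0.05]]])

```text
t: 17.5
eef_pos: [0.6072, 0.0342, 0.0336]
ee_rot: [-3.142, 0.0, 0.437]
force: [0.7, 0.8, -0.2]
width: 0.0557
```

Free of contact, so I'll go down the last millimetre, release, retreat and turn towards the ring.

Request:
move_arm(deltas=[[[0,0,0,0,0,0.0007,0.05],[0,0,0,0,0,0.0013,0.05],[0,0,0,0,0,0.0013,0.05],[0,0,0,0,0,0.0013,0.075],[0,0,0,0,0,0.0013,0.075],[0,0,0,0,0,0.0013,0.075],[0,0,0,0,0,0.0013,0.075],[0,0,0,0,0,-0.02,0.075],[0,0,0,0,0,-0.05,0.075],[0,0,0,0,0,-0.07,0.075],[0,0,0,0,0,-0.07,0.075]]])

```text
t: 18.42
eef_pos: [0.6102, 0.0349, 0.1087]
ee_rot: [3.14, -0.007, 0.438]
force: [0.4, -0.3, 0.5]
width: 0.0749
```

```bash
python3 go.py .472 .203 .07 60
python3 - <<'E'
from m import *
c=grab("scene")
a=cv2.resize(c["frame"][160:235,285:360],None,fx=5,fy=5,interpolation=cv2.INTER_CUBIC)
b=cv2.resize(c["frame"][230:305,255:330],None,fx=5,fy=5,interpolation=cv2.INTER_CUBIC)
cv2.imwrite("pics/g5.png",np.hstack([a,b]))
m=blob(c,"brass",(289,265),22); print(m.sum())
E
```

```text
at [0.6102 0.0349 0.1087] yaw 25.1 q [ 0.38  0.35 -0.29  0.   -0.92  1.63] F [ 0.4 -0.3  0.5] w 0.0749 t 18.42
turn [  0.2  -0.4 -34.9] shift [-0.054  -0.2109  0.038 ]
798
```

View pics/g5.png

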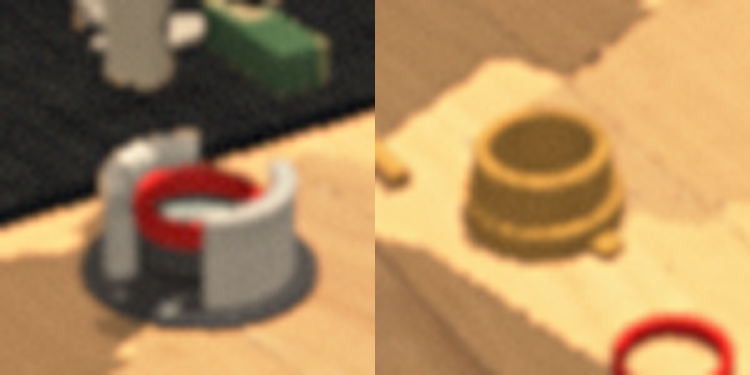

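The red spacer sits flat inside the barrel at (200,205). The brass ring stands upright at (545,180), with a lug at (605,242). Going to the ring, with two centring grips.

Request:
move_arm(deltas=[[[0,0,0,0.0,-0.02,0.0,0.0876],[0,0,4,-0.01,-0.05,0.0,0.0876],[0,0,8,-0.02,-0.085,0.0,0.0876],[0,0,12,-0.03,-0.12,0.0,0.0876],[0,0,15,-0.04,-0.155,0.0,0.0876],[0,0,15,-0.0516,-0.19,0.01,0.0876],[0,0,15,-0.0516,-0.2116,0.02,0.0876],[0,0,15,-0.0516,-0.2116,0.035,0.0876],[0,0,15,-0.0516,-0.2116,0.05,0.0876],[0,0,15,-0.0516,-0.2116,0.05,0.0876],[0,0,15,-0.0516,-0.2116,0.05,0.0876]]], force=4)

```text
t: 19.38
eef_pos: [0.4702, 0.2034, 0.0529]
ee_rot: [3.14, 0.002, 0.176]
force: [0.7, 1.0, 0.1]
width: 0.0874
```

```bash
python3 go.py .471 .204 .018 10
python3 - <<'E'
from m import *
c=grab("scene")
print("scene collar",pt(c,288.7,258.6,.03).round(4),"lug",pt(c,300.6,278,.0025).round(4))
E
```

```text
at [0.4702 0.2034 0.0529] yaw 10.1 q [ 0.79  0.28 -0.56 -0.   -0.73  0.95] F [0.7 1.  0.1] w 0.0874 t 19.38
turn [0.1 0.1 0.1] shift [ 0.001  -0.0005  0.0349]
scene collar [0.4669 0.2077 0.03  ] lug [0.44   0.2009 0.0025]
```

Request:
move_arm(deltas=[[[0,0,0,0.001,-0.001,0.02,0.0876],[0,0,0,0.001,-0.001,0.036,0.0876],[0,0,0,0.001,-0.001,0.036,0.044],[0,0,0,0.001,-0.001,0.036,0.044],[0,0,0,0.001,-0.001,0.036,0.044],[0,0,0,0.001,-0.001,0.036,0.044],[0,0,0,0.001,-0.001,0.036,0.044],[0,0,0,0.001,-0.001,0.036,0.044],[0,0,0,0.001,-0.001,0.036,0.044],[0,0,0,0.001,-0.001,0.036,0.044],[0,0,0,0.001,-0.001,0.036,0.044],[0,0,0,0.001,-0.001,0.036,0.044]]])

```text
t: 20.43
eef_pos: [0.472, 0.2054, 0.0184]
ee_rot: [-3.141, -0.001, 0.176]
force: [-1.0, -1.1, 5.9]
width: 0.0477
```

Request:
move_arm(deltas=[[[0,0,0,0,0,0,0.07],[0,0,0,0,0,0,0.07],[0,0,0,0,0,0,0.07],[0,0,-7,0,0,0,0.07],[0,0,-14,0,0,0,0.07],[0,0,-21,0,0,0,0.07],[0,0,-28,0,0,0,0.07],[0,0,-35,0,0,0,0.07],[0,0,-42,0,0,0,0.07],[0,0,-49,0,0,0,0.07],[0,0,-56,0,0,0,0.07],[0,0,-63,0,0,0,0.07]]])

```text
t: 21.43
eef_pos: [0.4717, 0.2051, 0.0176]
ee_rot: [-3.141, 0.0, 1.281]
force: [-0.0, -0.8, 0.1]
width: 0.0696
```

Request:
move_arm(deltas=[[[0,0,-7,0,0,0,0.07],[0,0,-14,0,0,0,0.07],[0,0,-21,0,0,0,0.07],[0,0,-27,0,0,0,0.07],[0,0,-27,0,0,0,0.044],[0,0,-27,0,0,0,0.04],[0,0,-27,0,0,0,0.04],[0,0,-27,0,0,0,0.04],[0,0,-27,0,0,0,0.04],[0,0,-27,0,0,0,0.04],[0,0,-27,0,0,0,0.04],[0,0,-27,0,0,0,0.04]]], force=8)

```text
t: 22.43
eef_pos: [0.4717, 0.2052, 0.0178]
ee_rot: [-3.142, 0.0, 1.746]
force: [-0.3, 0.3, -0.8]
width: 0.0474
```

```bash
python3 go.py .6072 .0341 .08 24
```

```text
at [0.4717 0.2052 0.0178] yaw 100.0 q [ 0.79  0.34 -0.59 -0.   -0.64  2.52] F [-0.3  0.3 -0.8] w 0.0474 t 22.43
turn [-0.  0. 76.] shift [-0.1921  0.1036 -0.0622]
```

Request:
move_arm(deltas=[[[0,0,0,0,0,0,0.04],[0,0,0,0,0,-0.04,0.04],[0,0,7,0,0,-0.08,0.04],[0,0,14,-0.02,0.011,-0.08,0.04],[0,0,21,-0.05,0.027,-0.08,0.04],[0,0,28,-0.08,0.043,-0.08,0.04],[0,0,35,-0.11,0.06,-0.08,0.04],[0,0,42,-0.14,0.076,-0.08,0.04],[0,0,49,-0.165,0.09,-0.08,0.04],[0,0,56,-0.185,0.1,-0.075,0.04],[0,0,63,-0.192,0.1036,-0.07,0.04],[0,0,70,-0.192,0.1036,-0.065,0.04]]], force=25)

```text
t: 23.43
eef_pos: [0.6082, 0.0322, 0.0822]
ee_rot: [3.142, 0.0, 0.516]
force: [1.1, -0.1, -0.7]
width: 0.0475
```

Request:
move_arm(deltas=[[[0,0,6,0,0,0.0,0.04],[0,0,6,0,0,0.0,0.04],[0,0,6,0,0,0.0,0.04]]])

```text
t: 23.68
eef_pos: [0.6072, 0.0342, 0.0827]
ee_rot: [-3.142, 0.0, 0.423]
force: [0.3, -0.5, -0.1]
width: 0.0474
```

```bash
python3 go.py .6072 .0341 .065 24
python3 - <<'E'
from m import *
c=grab("scene")
cv2.imwrite("pics/g6.png",cv2.resize(c["frame"][140:235,275:380],None,fx=6,fy=6,interpolation=cv2.INTER_CUBIC))
E
```

```text
at [0.6072 0.0342 0.0827] yaw 24.2 q [ 0.38  0.38 -0.32 -0.   -0.87  1.62] F [ 0.3 -0.5 -0.1] w 0.0474 t 23.68
turn [-0.   0.   0.2] shift [-0.0001  0.      0.0177]
```

View pics/g6.png

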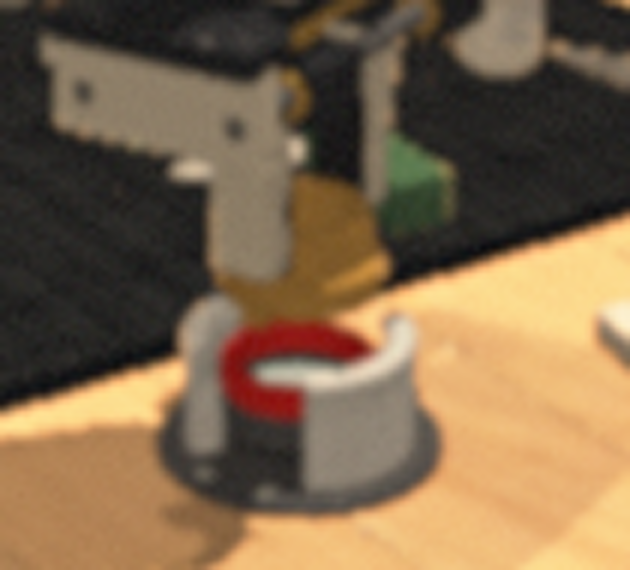

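The ring hangs level over the barrel, with its lugs below the fingers over the slots at (230,290) and (388,262). Lowering.

Request:
move_arm(deltas=[[[0,0,0,0,0,0.005,0.04],[0,0,0,0,0,0.01,0.04],[0,0,0,0,0,0.014,0.04],[0,0,0,0,0,0.017,0.04],[0,0,0,0,0,0.019,0.04],[0,0,0,0,0,0.021,0.04],[0,0,0,0,0,0.023,0.04],[0,0,0,0,0,0.024,0.04],[0,0,0,0,0,0.024,0.04]]])

```text
t: 24.48
eef_pos: [0.6073, 0.0342, 0.0586]
ee_rot: [-3.142, 0.0, 0.42]
force: [0.3, 0.5, -0.1]
width: 0.0475
```

Request:
move_arm(deltas=[[[0,0,0,0,0,0.001,0.04],[0,0,0,0,0,0.002,0.04],[0,0,0,0,0,0.003,0.04],[0,0,0,0,0,0.004,0.04],[0,0,0,0,0,0.005,0.04],[0,0,0,0,0,0.0055,0.04],[0,0,0,0,0,0.0058,0.04],[0,0,0,0,0,0.0058,0.04]]])

```text
t: 25.15
eef_pos: [0.6076, 0.0343, 0.0536]
ee_rot: [3.141, -0.001, 0.42]
force: [-1.7, 1.1, 5.1]
width: 0.0473
```

Request:
move_arm(deltas=[[[0,0,0,0,0,0.0007,0.04],[0,0,0,0,0,0.0007,0.04],[0,0,3,0,0,0.0007,0.04],[0,0,6,0,0,0.0007,0.04],[0,0,9,0,0,0.0007,0.04],[0,0,12,0,0,0.0007,0.04],[0,0,15,0,0,0.0007,0.04],[0,0,18,0,0,0.0007,0.04],[0,0,21,0,0,0.0007,0.04],[0,0,24,0,0,0.0007,0.04],[0,0,27,0,0,0.0007,0.04],[0,0,30,0,0,0.0007,0.04]]])

```text
t: 26.15
eef_pos: [0.6085, 0.0345, 0.0534]
ee_rot: [-3.141, -0.002, -0.105]
force: [0.4, 0.7, 5.8]
width: 0.0473
```

```bash
python3 -c "
from station import monitor
s=monitor.get_state();print(s['eef_pos'].round(4),s['ee_rot'].round(3),s['force'].round(1),s['moment'].round(2),s['width'],s['q'].round(2))"
```

```text
[0.6085 0.0345 0.0534] [-3.141e+00 -2.000e-03 -1.050e-01] [0.4 0.7 5.8] [-0.    0.04  0.07] 0.04728545320832346 [ 0.38  0.41 -0.35  0.   -0.81  1.09]
```

Request:
move_arm(deltas=[[[0,0,3,0,0,0.0003,0.04],[0,0,6,0,0,0.0003,0.04],[0,0,9,0,0,0.0003,0.04],[0,0,12,0,0,0.0003,0.04],[0,0,15,0,0,0.0003,0.04],[0,0,18,0,0,0.0003,0.04],[0,0,21,0,0,0.0003,0.04],[0,0,24,0,0,0.0003,0.04],[0,0,27,0,0,0.0003,0.04],[0,0,30,0,0,0.0003,0.04],[0,0,33,0,0,0.0003,0.04],[0,0,36,0,0,0.0003,0.04]]])

```text
t: 27.15
eef_pos: [0.6086, 0.0345, 0.0531]
ee_rot: [-3.14, -0.002, -0.734]
force: [0.6, -0.2, 6.9]
width: 0.0476
```

```bash
python3 -c "
from station import monitor
s=monitor.get_state();print(s['eef_pos'].round(4),s['ee_rot'].round(3),s['force'].round(1),s['moment'].round(2),s['width'],s['q'].round(2))"
```

```text
[0.6086 0.0345 0.0531] [-3.14e+00 -2.00e-03 -7.34e-01] [ 0.6 -0.2  6.9] [-0.04  0.05  0.09] 0.047638831900880106 [ 0.38  0.41 -0.35  0.   -0.81  0.46]
```

Request:
move_arm(deltas=[[[0,0,2,0,0,0,0.04],[0,0,4,0,0,0,0.04],[0,0,6,0,0,0,0.04],[0,0,8,0,0,0,0.04],[0,0,10,0,0,0,0.04],[0,0,12,0,0,0,0.04],[0,0,14,0,0,0,0.04],[0,0,16,0,0,0,0.04],[0,0,18,0,0,0,0.04],[0,0,18,0,0,0,0.04]]])

```text
t: 27.98
eef_pos: [0.6086, 0.0345, 0.0531]
ee_rot: [-3.139, -0.001, -1.048]
force: [-0.3, -0.4, 7.6]
width: 0.0476
```

```bash
python3 -c "
from station import monitor
s=monitor.get_state();print(s['eef_pos'].round(4),s['ee_rot'].round(3),s['force'].round(1),s['moment'].round(2),s['width'],s['q'].round(2))"
```

```text
[0.6086 0.0345 0.0531] [-3.139e+00 -1.000e-03 -1.048e+00] [-0.3 -0.4  7.6] [ 0.04 -0.01 -0.03] 0.04755505952418357 [ 0.38  0.41 -0.35  0.   -0.81  0.15]
```

Request:
move_arm(deltas=[[[0,0,2,0,0,0,0.04],[0,0,4,0,0,0,0.04],[0,0,6,0,0,0,0.04],[0,0,8,0,0,0,0.04],[0,0,10,0,0,0,0.04],[0,0,12,0,0,0,0.04],[0,0,12,0,0,0,0.04]]])

```text
t: 28.57
eef_pos: [0.6086, 0.0344, 0.053]
ee_rot: [-3.139, -0.001, -1.255]
force: [0.8, 0.1, 5.4]
width: 0.0475
```

```bash
python3 -c "
from station import monitor
s=monitor.get_state();print(s['eef_pos'].round(4),s['ee_rot'].round(3),s['force'].round(1),s['moment'].round(2),s['width'],s['q'].round(2))"
```

```text
[0.6086 0.0344 0.053 ] [-3.139e+00 -1.000e-03 -1.255e+00] [0.8 0.1 5.4] [-0.2  -0.19  0.7 ] 0.04745751361008913 [ 0.38  0.41 -0.35  0.   -0.81 -0.06]
```

The moment about z has risen to 0.7 N m, which looks like the stop. I'll nudge 4° more to confirm.

Request:
move_arm(deltas=[[[0,0,2,0,0,0,0.04],[0,0,4,0,0,0,0.04],[0,0,4,0,0,0,0.04]]])

```text
t: 28.82
eef_pos: [0.6086, 0.0345, 0.053]
ee_rot: [-3.139, -0.001, -1.325]
force: [1.5, 0.1, 5.3]
width: 0.0473
```

```bash
python3 -c "
from station import monitor
s=monitor.get_state();print(s['eef_pos'].round(4),s['ee_rot'].round(3),s['force'].round(1),s['moment'].round(2),s['width'],s['q'].round(2))"
```

```text
[0.6086 0.0345 0.053 ] [-3.139e+00 -1.000e-03 -1.325e+00] [1.5 0.1 5.3] [-0.   -0.21  0.55] 0.04725328218078965 [ 0.38  0.41 -0.35  0.   -0.81 -0.13]
```

The moment stays level at about 0.6 N m, so the fingers are slipping on the collar and the ring is at its stop. Releasing, retreating and checking.

Request:
move_arm(deltas=[[[0,0,0,0,0,0,0.075],[0,0,0,0,0,0,0.075],[0,0,0,0,0,0,0.075],[0,0,0,0,0,0,0.075],[0,0,0,0,0,0,0.075],[0,0,0,0,0,-0.03,0.075],[0,0,0,0,0,-0.07,0.075],[0,0,0,0,0,-0.11,0.075],[0,0,0,-0.04,0,-0.15,0.075],[0,0,0,-0.08,0,-0.15,0.075],[0,0,0,-0.12,0,-0.15,0.075],[0,0,0,-0.16,0,-0.15,0.075]]])

```text
t: 29.82
eef_pos: [0.5699, 0.1846, 0.2036]
ee_rot: [-3.139, 0.001, -1.327]
force: [0.6, 0.8, -0.3]
width: 0.0748
```

Run:
```python
from m import *
print(monitor.get_state()["eef_pos"])
c=grab("scene");t=grab("top");u,v=[int(x) for x in px(t,(.607,.034,.06))]
a=cv2.resize(c["frame"][155:230,285:360],None,fx=5.3,fy=5.3,interpolation=cv2.INTER_CUBIC)
b=cv2.resize(t["frame"][v-30:v+30,u-30:u+30],(a.shape[1],a.shape[0]),interpolation=cv2.INTER_CUBIC)
cv2.imwrite("pics/g7.png",np.hstack([a,b]))
# collar top / rim heights at scene
for z in(.0655,.068): print(z,[px(c,(.607+.024*np.cos(w),.034+.024*np.sin(w),z)).round(1).tolist() for w in np.radians([145,-35])])
```

```text
[0.56989158 0.18458736 0.2036185 ]
0.0655 [[324.8, 190.6], [324.8, 180.4]]
0.068 [[324.8, 189.5], [324.8, 179.3]]
```

View pics/g7.png

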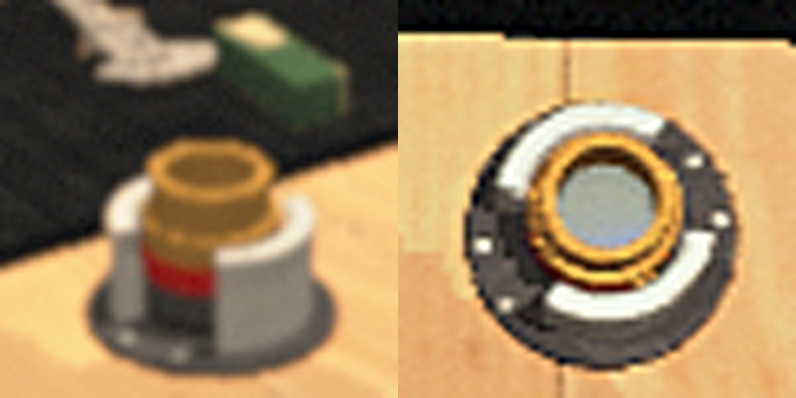

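The final view shows the stack in order: lens, red spacer, then the brass ring, level, with no lug above the rim. I'll check the clamped height with a pixel profile through the slot.

Run:
```python
from m import *
c=grab("scene"); f=c["frame"]
def low(r,z,u):
    P=np.array([px(c,(.607+r*np.cos(t),.034+r*np.sin(t),z)) for t in np.radians(np.arange(60,240,.5))]); return round(P[np.abs(P[:,0]-u).argmin()][1],1)
for u in(317,321):
    print(u,[(v,f[v,u].tolist()) for v in range(199,230)])
    for d in(0,.0025): print("z+%g"%d,"brass/red",low(.0285,.0355+d,u),"red/lens",low(.0285,.0235+d,u),"seat",low(.0285,.0095+d,u),"foot",low(.052,0,u))
```

```text
317 [(199, [51, 117, 166]), (200, [49, 111, 158]), (201, [44, 95, 135]), (202, [45, 93, 128]), (203, [42, 87, 129]), (204, [32, 71, 132]), (205, [30, 51, 141]), (206, [16, 25, 140]), (207, [16, 23, 140]), (208, [24, 27, 136]), (209, [32, 32, 112]), (210, [45, 50, 84]), (211, [44, 49, 57]), (212, [47, 53, 53]), (213, [40, 45, 48]), (214, [42, 46, 52]), (215, [38, 38, 43]), (216, [34, 38, 41]), (217, [41, 46, 51]), (218, [59, 65, 71]), (219, [71, 79, 87]), (220, [91, 101, 110]), (221, [102, 113, 122]), (222, [96, 109, 117]), (223, [84, 92, 97]), (224, [61, 70, 81]), (225, [73, 104, 136]), (226, [96, 151, 208]), (227, [113, 177, 236]), (228, [116, 183, 238]), (229, [112, 178, 234])]
z+0 brass/red 203.3 red/lens 208.3 seat 214.2 foot 224.4
z+0.0025 brass/red 202.2 red/lens 207.3 seat 213.1 foot 224.4
321 [(199, [48, 101, 142]), (200, [47, 107, 150]), (201, [47, 102, 146]), (202, [44, 92, 131]), (203, [45, 91, 127]), (204, [37, 85, 127]), (205, [30, 69, 135]), (206, [25, 44, 143]), (207, [18, 24, 143]), (208, [16, 21, 142]), (209, [29, 31, 137]), (210, [36, 37, 112]), (211, [44, 44, 76]), (212, [48, 53, 60]), (213, [47, 52, 54]), (214, [48, 50, 51]), (215, [45, 48, 52]), (216, [35, 37, 41]), (217, [37, 40, 43]), (218, [51, 57, 60]), (219, [66, 72, 80]), (220, [71, 78, 83]), (221, [70, 78, 85]), (222, [71, 78, 85]), (223, [75, 80, 86]), (224, [66, 73, 80]), (225, [71, 95, 123]), (226, [92, 145, 198]), (227, [111, 177, 235]), (228, [114, 182, 238]), (229, [117, 183, 238])]
z+0 brass/red 204.2 red/lens 209.3 seat 215.1 foot 224.9
z+0.0025 brass/red 203.1 red/lens 208.2 seat 214.1 foot 224.9
```

The boundary offsets (+1.1 to +1.5 px) come close to the foot's offset (+0.7 to +1.0 px) at the clamped height. Unclamped, they would read about 1 px more. Handing in.

```bash
python3 -c "
from station import arm,monitor
print(arm.job_done()); print(monitor.get_state()['t'])"
```

```text
the job is handed in; nothing more can be done
None
the job is handed in; nothing more can be done
```

The magnifier is assembled and handed in at about 30 s: lens on the seat, red spacer on it, and the brass ring lowered into the slots and screwed clockwise to its stop. The gripper is open and clear, and I touched none of the other things.

**Checks that agreed**
- The last pictures show the layers in order and level, with no lug above the rim.
- The layer edges in the slot fit the clamped height (ring underside about 35.5 mm) better than the unclamped one. They are within 0.1–0.8 px of the foot edge's own offset, where unclamped they would be 1.2–1.9 px off.
- At the end of the turn the moment rose to 0.7 N m and then levelled at about 0.55 N m with the fingers slipping, which fits the stop.

**Disagreements**
- The commanded turn at the stop was about 96° instead of 82°, probably from starting misalignment and some slip.
- The press force read 5–8 N, against the 8 N expected.
- The two cameras differed by about 5 mm, or about 9 mm at the barrel. The contact forces while the lens went in settled the barrel's position; the sideways load was at most about 5.5 N.
- I viewed 12 pictures, two over the budget.

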